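# Drive the leaning embossing punch home with the mallet

### The job

Take the mallet with the orange faces and strike the leaning spring-loaded punch on its steel head, squarely along its axis, with brisk blows rather than a slow push, until its red collar is down on the guide. Then stand the mallet upright on one orange face, handle level, with the whole face on the round cork pad, and let go. Touch the jig with nothing but the mallet, and leave the hammer, the copper bowl and the jar where they are.

Things in the scene. Friction and masses are not known exactly. Their poses are not given: they have to be found in the camera images.
- mallet: two-faced mallet, about 0.45 kg. Head 80 mm tall: dark steel block 50 x 50 mm (17 to 63 mm above the lower face) between two round orange faces 48 mm across. Wooden handle, 22 to 28 mm thick, leaves the -x side level, axis 40 mm above the lower face, ending 168 mm from the head's axis. Origin: centre of the lower orange face; z up through the head; x away from the handle
- jig: fixed jig: base 200 x 170 mm, copper tray 200 mm across sloping 29 degrees, facing the robot at yaw 0. A green arm from its high edge holds the guide tube, 36 mm across, top 100 mm off the tray. Origin: on the table under the tray's centre, which is 85 mm up; x towards the tray's high edge, z up. Guide and punch lean 29 degrees from vertical to the jig's -x
- punch_head (a point): centre of the struck top face of the punch's steel head (28 mm in diameter), it moves with the punch; its z axis points out along the punch's axis (up and towards the jig's -x). 165 mm from the tray with the punch up, 139 mm when home
- punch (a joint): how far the spring-loaded punch (steel rod 16 mm in diameter with a red collar 30 mm in diameter and 7 mm thick) is driven in along its axis, in m: 0 fully up, 0.026 fully home with the collar on the guide's brass rim. It is tight: it needs about 10 to 15 N and stays where it is driven
- pad_top (a point): centre of the top of the fixed round cork pad, 130 mm in diameter, 8 mm thick, lying on the bench
- hammer: bystander: steel hammer lying flat, head 95 mm long along y and 26 mm thick, wooden handle 180 mm towards -x; origin under the head
- bowl: bystander: copper bowl, 110 mm in diameter, 55 mm high; origin under its centre
- jar: bystander: amber jar 64 mm in diameter, 70 mm high; origin under its centre
Mind the look-alikes: they are no part of the job. There is more than one size of the part that bears pad_top; the job needs the larger.

How it is judged (in metres and radians):
On the way, in this order (a step that is already met when the one before it is completed fails the run):
1. the mallet strikes the punch: it bears on it and the punch moves in at more than 0.04 m/s (velocity of joint punch above 0.04 m/s and contact force between mallet and jig above 1 N).
2. the punch is home: driven in more than 22.5 mm of 26 (value of joint punch above 0.0225 m), for 0.2 s.
At the end, for the whole second after the job is handed in: The punch is within 3.5 mm of home (joint above 0.0225 m) and the mallet stands still and upright (within 0.1 rad) on either orange face on the cork pad, its axis within 42 mm of the pad's centre (value of joint punch above 0.0225 m and horizontal distance between mallet and pad_top below 0.042 m and ((angle between mallet's own z axis and vertical below 0.1 rad and z of mallet in the frame of pad_top between -0.004 and 0.006 m) or (angle between mallet's own z axis and vertical above 3.0416 rad and z of mallet in the frame of pad_top between 0.075 and 0.086 m)) and linear speed of mallet below 0.02 m/s); the robot touches nothing.
It fails at once if the mallet bears on the punch or jig (over 3 N) more than 0.3 rad out of line with the punch's axis (contact force between mallet and jig above 3 N and angle between the z axis of mallet and the z axis of punch_head, either way round above 0.3 rad).
It fails at once if the robot itself or the hammer touches the jig or punch (over 2 N) (contact force between any of the fingers, the arm, hammer and jig above 2 N).
It fails at once if the hammer, bowl or jar is moved more than 25 mm (distance of any of hammer, bowl, jar from where it was at the start of the episode above 0.025 m).
It also fails if it takes over 48 s, if anything falls off the work surface, if the arm or the gripper's body presses on something with over 40 N, if the wrist force passes 120 N, or if a joint passes its speed limit or range.

### The arm

A 6-joint arm with a two-finger parallel gripper is mounted at the origin on the work surface. World frame = base frame: x ahead of the robot, y to its left, z up, the work surface at z = 0. Lengths are in m, angles in degrees, forces in N, time in s.
With the tool pointing down it reaches from about 0.3 to 0.75 m from the base axis. Payload 8.5 kg.
Tool frame: the origin (TCP) lies midway between the tips of the shut fingers; the grasp point (between the pads) lies 19 mm behind it; z points along the fingers, y is the line along which they close (so a half turn about z gives the same grasp; the last joint's range is limited). The gripper opens to 85 mm and grips with 20 to 120 N. Pads are 22 mm wide; open, the fingers measure 114 mm over their backs; the gripper's body (76 mm by 85 mm) begins 54 mm behind the grasp point. The pads swing forward as they close: fully open they stand 13 mm farther back than shut.
Start: joints at [-80.919, 21.807, 74.336, -0, 83.858, -12.336], TCP at [0.201, -0.512, 0.202] pointing down, gripper open.
Joint ranges: [-178.18, 178.18], [-50.72, 133.34], [12.68, 142.11], [-81.47, 261.47], [9.98, 163.14], [-165.26, 165.26]. Speed limits (degrees/s): [136.94, 136.94, 180, 180, 180, 180].

### API

Orientations are given as a 3x3 rotation matrix whose columns are the frame's x, y, z axes.
In Python, from rig import env gives the robot as it stands. The module is installed in compiled form; this text tells all that it offers.
- The arm moves only by the tool jog_arm, never from a script. Its argument "targets" is a list of rows, each a list of 6 numbers: the shift along the tool's x, y, z in cm, then the turn, a rotation vector about the tool's x, y, z in degrees. A call has 1 to 8 rows; each row is the pose to reach, as a shift and turn from the pose commanded when the call began, along the tool's axes at that moment; what a row does not reach only later rows make up. A row lasts 1/12 s, in which the tool goes at most 41.7 mm and 7.16 degrees, less where a joint would pass 70% of its speed; a pose out of reach is approached as far as the arm can. A call with a gripper value outside its range is refused whole. "hand" is the opening, from 0 (shut) to 1 (fully open), set as the call begins (left out, the last holds). The fingers move at their own pace and stop on an object; "newtons" is the grip in N (left out, the last holds). Time passes only in rows, so rows that repeat a pose let the fingers close. It gives the time, the measured TCP pose, the force, the opening and the grip force at its end, in the units of the state.
- env.observe(): the state, without advancing time (a new reading comes with each control period).
- env.get_image(name): name is "side" or "top"; returns a dict with "frame" (480x640x3 uint8, red, green, blue), "depth" (480x640 float32, m along the optical axis (not along the pixel's ray), 0 where there is no reading), "fovy" (degrees; the focal length in pixels is half the picture's height over the tangent of half this angle, whatever the lens; pixels are square), "cx", "cy" (the principal point, pixels), "cam_to_world" (4x4, takes a point from camera to world coordinates). Camera axes: x right, y down, z forward; pixel columns grow to the right and rows downward; lengths in m; the calibration is good to about 2 mm. A picture is of the moment at which its call begins.
- env.close_job(): hands the job in; it is judged then, once.
Trained networks look in the newest picture that a camera, given by its name, has taken for a name from the list of things; names that differ only in an ending like _2 or _b are one class to them, and where a whole thing is asked for, a point or a joint stands for the part that bears it (a point fixed in the world has none). Each returns a list of dicts, best first, with "score" (0 to 1); they miss things now and then, are a little off and sometimes report something else, mostly with a low value. They report only what shows in the picture. A call takes as long as a camera call. They do not tell look-alikes from the thing itself.
- env.regions_of(camera, target): "pixels" (480x640 bool, what is visible of it) and "point" ([row, column] in pixels, amid what is visible of it).
The state is a dict: "time_s": time; "q": joint angles; "qvel": joint speeds; "joint_efforts": joint torques, N m; "position": TCP position; "tool_rot": TCP orientation; "ft_force": force on the tool from outside, world axes, zero at the start; "wrist_torque": the same for the moment, N m; "grip_width": finger opening in m; "gripper_force": force on a finger pad.
Only numpy, scipy, OpenCV 4.12 (cv2) and the standard library are available. Lean on these libraries where they do the work, as an engineer would, in place of code of your own. Each camera call takes 0.05 s, during which the arm holds its last target. There are 200 camera calls.

## Working session

There is one attempt and no reset: what is moved stays moved. The work goes in short steps, Python scripts to look and compute and a tool call to move; the robot and the scene stay as the last step left them, time stands still between calls to the robot, and variables do not carry over. Pictures are saved under pics/ and viewed, at most 10 in all, crops included, and the job is handed in when it is done.

Besides the shell and the picture viewer there is one more tool, called as name(argument=value, ...), one argument or row to a line, values as JSON. jog_arm: Moves the arm, as the interface text tells. Its arguments: {"type":"object","properties":{"targets":{"type":"array","items":{"type":"array","items":{"type":"number"}}},"hand":{"type":"number"},"newtons":{"type":"number"}},"required":["targets"]}

```bash
mkdir -p pics; cat > h.py <<'E'
import numpy as np, cv2
from rig import env
def pts(im):
    d=im["depth"]; h,w=d.shape; f=h/2/np.tan(np.radians(im["fovy"])/2)
    v,u=np.mgrid[:h,:w]
    P=np.stack([(u-im["cx"])/f*d,(v-im["cy"])/f*d,d],-1)
    T=np.array(im["cam_to_world"]); return P@T[:3,:3].T+T[:3,3]
def save(im,n): cv2.imwrite(f"pics/{n}.png",im["frame"][...,::-1])
E
python3 - <<'E'
from h import *
np.set_printoptions(precision=3,suppress=True)
for c in ("side","top"):
    im=env.get_image(c); save(im,c+"0"); np.savez(f"{c}0.npz",**im); P=pts(im)
    print(c,im["fovy"],np.array(im["cam_to_world"])[:3].tolist())
    for t in ("mallet","jig","punch_head","punch","pad_top","hammer","bowl","jar"):
        try:
            for r in env.regions_of(c,t)[:4]:
                m=r["pixels"]&(im["depth"]>0); q=P[m]
                if len(q): print(c,t,round(r["score"],2),np.array(r["point"]),m.sum(),np.median(q,0),q.min(0),q.max(0))
        except Exception as e: print(t,e)
print(env.observe())
E
```

```text
side 44.38538126991182 [[-0.995175893342871, -0.05436712758810049, 0.08166490523497849, 0.45214524836918774], [-0.09627341574904548, 0.7013561332477327, -0.7062796923144543, 1.0018954091100896], [-0.018877784012702747, -0.7107346831227584, -0.7032068255336846, 1.1355750171767551]]
side mallet 0.87 [350.4 386.6] 1479 [0.408 0.237 0.052] [ 0.263  0.183 -0.004] [0.457 0.255 0.085]
side jig 0.95 [262.  266.5] 6983 [0.704 0.027 0.083] [ 0.587 -0.283 -0.006] [0.838 0.115 0.241]
side punch_head 0.76 [230.8 297.6] 242 [0.63  0.03  0.206] [0.607 0.012 0.108] [0.685 0.043 0.235]
side punch 0.8 [231.2 294.1] 269 [0.631 0.03  0.204] [ 0.607 -0.18   0.005] [0.686 0.043 0.235]
side pad_top 0.96 [383.8 299. ] 2430 [0.596 0.306 0.009] [ 0.534  0.234 -0.004] [0.664 0.368 0.017]
side pad_top 0.95 [358.9 238.8] 963 [0.735 0.261 0.006] [ 0.693  0.214 -0.001] [0.778 0.302 0.014]
side hammer 0.56 [203.4 397. ] 630 [ 0.382 -0.298  0.018] [ 0.241 -0.365 -0.005] [ 0.445 -0.266  0.035]
side bowl 0.94 [186.  319.4] 859 [ 0.624 -0.355  0.035] [ 0.571 -0.387 -0.001] [ 0.676 -0.275  0.062]
side jar 0.46 [382.9 29
[... 1281 characters left out ...]
6 -0.344  0.024] [ 0.566 -0.409 -0.005] [ 0.686 -0.278  0.059]
top jar 0.86 [309.4 354.1] 764 [ 0.439 -0.049  0.069] [ 0.409 -0.079 -0.003] [ 0.473 -0.018  0.075]
{'time_s': 0.9, 'q': array([-80.918,  21.806,  74.337,  -0.001,  83.858, -12.337]), 'qvel': array([ 0.008,  0.006,  0.024, -0.064,  0.016,  0.034]), 'joint_efforts': array([  0.005, -44.831, -23.146,   0.   ,   0.001,   0.   ]), 'position': array([ 0.201, -0.512,  0.202]), 'tool_rot': array([[ 0.931,  0.365, -0.   ],
       [ 0.365, -0.931,  0.   ],
       [-0.   , -0.   , -1.   ]]), 'ft_force': array([-0.047,  0.068, -0.185]), 'wrist_torque': array([-0.019,  0.013, -0.029]), 'gripper_force': 0.0, 'grip_width': 0.08518867505449834}
```

View pics/side0.png

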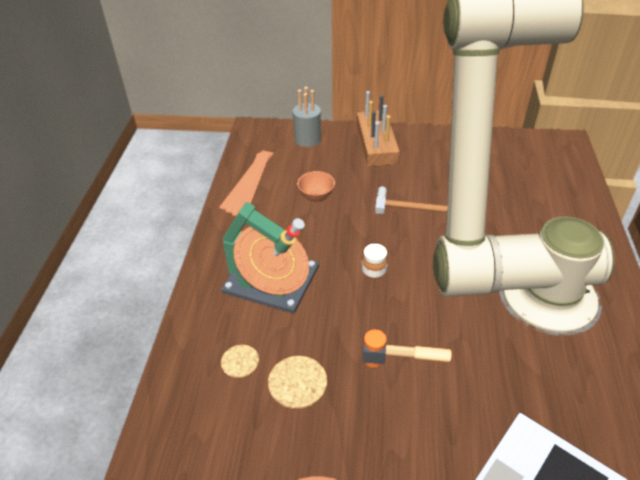

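View pics/top0.png

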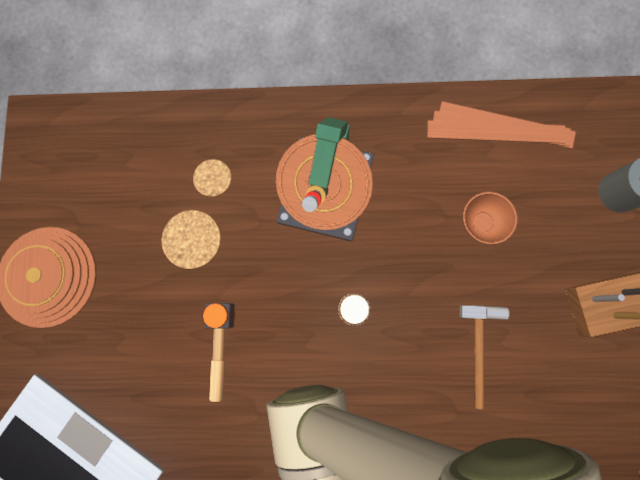

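The side view shows the mallet standing with its orange top at about (375,340) and its handle pointing at the robot. The large pad is at (297,381) and the punch head at (298,226). The top view agrees: mallet face (215,316), large pad (190,239), punch head (310,204). Next I measure these precisely.

```bash
cat > m.py <<'E'
from h import *
np.set_printoptions(precision=4,suppress=True)
from scipy.optimize import least_squares
def circ(xy):
    r=least_squares(lambda p:np.hypot(xy[:,0]-p[0],xy[:,1]-p[1])-p[2],[*xy.mean(0),.03]).x; return r
for c in ("side","top"):
    im=dict(np.load(f"{c}0.npz")); P=pts(im); F=im["frame"].astype(int); hsv=cv2.cvtColor(im["frame"],cv2.COLOR_RGB2HSV).astype(int)
    x,y,z=P[...,0],P[...,1],P[...,2]; ok=im["depth"]>0
    ro=(abs(x-.38)<.16)&(abs(y-.23)<.07)&ok
    a=ro&(z>.07)&(hsv[...,1]>200); q=P[a]; (u,r)=cv2.minEnclosingCircle(np.argwhere(a).astype(np.float32))
    print(c,"face",a.sum(),q.mean(0),(q[:,:2].min(0)+q[:,:2].max(0))/2,np.ptp(q,0))
    b=ro&(z>.035)&(z<.07)&(x<.395)&(x>.27); q=P[b]; 
    if len(q):
        k=np.polyfit(q[:,0],q[:,1],1); print("handle",b.sum(),k,"angle",np.degrees(np.arctan(k[0])),q.min(0),q.max(0),"ztop",np.percentile(q[:,2],90))
        for lo in np.arange(.27,.39,.03):
            s=q[abs(q[:,0]-lo-.015)<.015]; print("  ",lo,len(s),s[:,1].min(),s[:,1].max(),s[:,1].mean(),np.percentile(s[:,2],[50,95]))
    st=ro&(z>.05)&(z<.07)&(x>.395); print("steel",P[st].min(0),P[st].max(0))
    # pad
    pd=(abs(x-.597)<.09)&(abs(y-.302)<.09)&ok&(hsv[...,2]>150)&(z<.03)
    pm=cv2.morphologyEx(pd.astype(np.uint8),cv2.MORPH_OPEN,np.ones((3,3))).astype(bool);q=P[pm]
    print("pad",len(q),q.mean(0),(q.min(0)+q.max(0))/2,np.ptp(q,0))
    # tray plane
    t=(np.hypot(x-.69,y-.01)<.12)&ok&(z>.03)&(z<.16)&(hsv[...,1]>110)&((hsv[...,0]<15))
    q=P[t]
    for _ in range(6):
        cc=q.mean(0); n=np.linalg.svd(q-cc,full_matrices=False)[2][2]; n*=np.sign(n[2]); q=q[abs((q-cc)@n)<.006]
    e=np.argwhere(t)
    print("tray",len(q),cc,"n",n,"tilt",np.degrees(np.arccos(n[2])),"yaw of -x lean",np.degrees(np.arctan2(n[1],n[0])))
    print("  bbox mid",(q.min(0)+q.max(0))/2)
    hd=(np.hypot(x-.625,y-.025)<.05)&ok&(z>.19)&(hsv[...,1]<60); q=P[hd]; dist=(q-cc)@n
    print("head",len(q),q.mean(0),"dist",np.percentile(dist,[5,50,90,97])); s=q[dist>np.percentile(dist,97)-.008]; print("  top",len(s),s.mean(0),(s.min(0)+s.max(0))/2)
    rd=(np.hypot(x-.63,y-.025)<.05)&ok&(z>.17)&(hsv[...,1]>150)&((hsv[...,0]<6)|(hsv[...,0]>172)); q=P[rd]; print("red",len(q),q.mean(0),np.percentile((q-cc)@n,[5,50,95]))
    bl=(np.hypot(x-.69,y-.01)<.18)&ok&(z>.003)&(z<.05)&(hsv[...,2]<90)&(hsv[...,1]<120); 
    r=cv2.minAreaRect((P[bl][:,:2]*1000).astype(np.float32)); print("base",bl.sum(),r)
E
python3 m.py
```

```text
m.py:11: RuntimeWarning: Mean of empty slice.
  print(c,"face",a.sum(),q.mean(0),(q[:,:2].min(0)+q[:,:2].max(0))/2,np.ptp(q,0))
  ret = um.true_divide(
Traceback (most recent call last):
  File "m.py", line 11, in <module>
    print(c,"face",a.sum(),q.mean(0),(q[:,:2].min(0)+q[:,:2].max(0))/2,np.ptp(q,0))
                                      ~~~~~~~~~~~^^^
ValueError: zero-size array to reduction operation minimum which has no identity
```

```bash
sed -i 's/(z>.07)&(hsv\[...,1\]>200)/(z>.068)\&(hsv[...,1]>150)/' m.py; python3 m.py
```

```text
side face 365 [0.4318 0.23   0.0796] [0.4317 0.2266] [0.0463 0.052  0.0168]
handle 657 [-0.0386  0.2465] angle -2.209518451963573 [0.2706 0.2168 0.035 ] [0.395  0.2467 0.0603] ztop 0.05478187370425047
   0.27 173 0.21676726711356387 0.24672008129528444 0.23533720928219032 [0.0508 0.056 ]
   0.30000000000000004 171 0.21784918981717216 0.24463070860512948 0.23439283666682748 [0.0503 0.0566]
   0.33000000000000007 153 0.2174009778013658 0.24484602753731466 0.23358335445280692 [0.0498 0.0559]
   0.3600000000000001 139 0.2173093379783153 0.2412226788626255 0.23176276621419042 [0.0479 0.0537]
steel [0.3959 0.203  0.05  ] [0.4574 0.2538 0.0699]
pad 2571 [0.5966 0.3051 0.0082] [0.5981 0.2983 0.006 ] [0.1354 0.139  0.0212]
tray 2968 [0.6958 0.0265 0.0845] n [-0.4694  0.1254  0.874 ] tilt 29.06765099307686 yaw of -x lean 165.03742770536385
  bbox mid [0.6942 0.0167 0.0846]
head 129 [0.621  0.0308 0.2237] dist [0.1367 0.1602 0.1636 0.1646]
  top 95 [0.6186 0.0298 0.227 ] [0.619  0.0286 0.2272]
red 56 [0.6355 0.0296 0.199 ] [0.1245 0.1291 0.1327]
base 168 ((674.4288330078125, 63.772247314453125)
[... 521 characters left out ...]
3137444335657 [0.0491 0.0539]
   0.3600000000000001 166 0.21561655016363607 0.23670055440132504 0.22536009546739594 [0.0484 0.0517]
steel [0.395  0.2001 0.0501] [0.4553 0.2527 0.0697]
pad 2726 [0.5956 0.301  0.0073] [0.597  0.3018 0.0043] [0.1305 0.1293 0.0183]
tray 5332 [0.689  0.0045 0.0838] n [-0.4677  0.1278  0.8746] tilt 29.005055001618302 yaw of -x lean 164.72098266935166
  bbox mid [0.6931 0.0074 0.0848]
head 201 [0.6179 0.0269 0.2265] dist [0.1568 0.1611 0.1632 0.1641]
  top 193 [0.6175 0.0272 0.2266] [0.6184 0.027  0.2274]
red 81 [0.638  0.0189 0.2011] [0.1242 0.1292 0.131 ]
base 176 ((702.056396484375, 2.1606674194335938), (164.78506469726562, 203.1499481201172), 74.84415435791016)
```

```bash
cat >> h.py <<'E'
from scipy.spatial.transform import Rotation as Ro
np.set_printoptions(precision=4,suppress=True)
n=np.array([-.4686,.1266,.8744]); n/=np.linalg.norm(n)
H=np.array([.6175,.0275,.2285])
def down(yaw): # tool x along mallet x, tool z down
    a=np.radians(yaw); x=np.array([np.cos(a),np.sin(a),0]); z=np.array([0,0,-1.]); return np.stack([x,np.cross(z,x),z],1)
def strike():
    z=-n; x=np.array([.9656,-.2599,0]); x-=x@z*z; x/=np.linalg.norm(x); return np.stack([x,np.cross(z,x),z],1)
def row(R,p):
    s=env.observe(); A=np.array(s["tool_rot"]); 
    return np.r_[A.T@(np.array(p)-s["position"])*100, Ro.from_matrix(A.T@R).as_rotvec(degrees=True)]
E
python3 - <<'E'
from h import *
print(row(down(-1.6),[.4305,.2262,.15]))
im=dict(np.load("side0.npz"));P=pts(im);t=np.array([.693,.007,.085])
q=P[(im["depth"]>0)&(np.hypot(P[...,0]-.7,P[...,1])<.15)&(P[...,2]>.1)]; d=(q-t)@n; off=q-t-d[:,None]*n
e=np.array([.845,-.228,.484]); a=off@e
for lo in np.arange(-.06,.15,.02):
    s=d[(a>lo)&(a<lo+.02)]; print(round(lo,2),len(s),s.max() if len(s) else 0)
E
```

```text
[ 48.3394 -60.3333   5.2124  -0.001    0.0014  23.0191]
-0.06 0 0
-0.04 0 0
-0.02 232 0.1672931687739663
0.0 310 0.1668850014921993
0.02 339 0.10305109785066796
0.04 492 0.10090544418487547
0.06 463 0.10094435732362109
0.08 377 0.10285576276916306
0.1 421 0.10792265260554895
0.12 198 0.10665702965894
0.14 0 0
```

jog_arm(
  targets=[
    [48.3,-60.3,5,0,0,23],
    [48.3,-60.3,5,0,0,23],
    [48.3,-60.3,5,0,0,23],
    [48.3,-60.3,5,0,0,23],
    [48.3,-60.3,5,0,0,23],
    [48.3,-60.3,5,0,0,23],
    [48.3,-60.3,5,0,0,23],
    [48.3,-60.3,5,0,0,23],
  ],
  hand=1,
)

```text
time_s: 1.57
position: [0.2997, -0.1926, 0.1807]
tool_rot: [[1.0, -0.028, 0.001], [-0.028, -1.0, -0.001], [0.001, 0.001, -1.0]]
ft_force: [2.0, -0.4, -0.5]
grip_width: 0.0856
gripper_force: 0.0
```

```bash
python3 -c "
from h import *
print(row(down(-1.6),[.4305,.2262,.15]),env.observe()['time_s'])"
```

```text
[ 11.8878 -42.2335   3.0496   0.0314  -0.031   -0.0285] 1.5667
```

jog_arm(
  targets=[
    [11.9,-42.2,3,0,0,0],
    [11.9,-42.2,3,0,0,0],
    [11.9,-42.2,3,0,0,0],
    [11.9,-42.2,3,0,0,0],
    [11.9,-42.2,3,0,0,0],
    [11.9,-42.2,3,0,0,0],
    [11.9,-42.2,3,0,0,0],
    [11.9,-42.2,3,0,0,0],
  ],
)

```text
time_s: 2.23
position: [0.3989, 0.1255, 0.158]
tool_rot: [[1.0, -0.027, 0.001], [-0.027, -1.0, -0.0], [0.001, 0.0, -1.0]]
ft_force: [1.7, -1.7, -0.1]
grip_width: 0.0854
gripper_force: 0.0
```

jog_arm(
  targets=[
    [0,0,0,0,0,0],
    [0,0,0,0,0,0],
  ],
)

```text
time_s: 2.4
position: [0.3985, 0.1248, 0.1576]
tool_rot: [[1.0, -0.023, -0.0], [-0.023, -1.0, -0.0], [-0.0, 0.0, -1.0]]
ft_force: [-0.1, 0.3, 0.9]
grip_width: 0.0851
gripper_force: 0.0
```

```bash
python3 -c "
from h import *
print(row(down(-1.6),[.4305,.2262,.022]),env.observe()['time_s'])"
```

```text
[  2.9726 -10.2068  13.5565   0.0071   0.0284   0.2971] 2.4
```

jog_arm(
  targets=[
    [1.5,-5,1,0,0,0.3],
    [3,-8,2,0,0,0.3],
    [3,-10.2,3,0,0,0.3],
    [3,-10.2,5,0,0,0.3],
    [3,-10.2,5,0,0,0.3],
    [3,-10.2,5,0,0,0.3],
  ],
)

```text
time_s: 2.9
position: [0.4313, 0.2228, 0.1077]
tool_rot: [[0.999, -0.034, -0.002], [-0.034, -0.999, -0.001], [-0.002, 0.001, -1.0]]
ft_force: [1.2, -0.1, -0.1]
grip_width: 0.0856
gripper_force: 0.0
```

```bash
python3 - <<'E'
from h import *
print(row(down(-1.6),[.4305,.2262,.022]),env.observe()['time_s'])
for c in ("side","top"):
    im=env.get_image(c); P=pts(im); a=(im["depth"]>0)&(abs(P[...,0]-.38)<.16)&(abs(P[...,1]-.23)<.06)&(P[...,2]<.1)&(P[...,2]>.025)
    print(c,a.sum(),P[a].min(0),P[a].max(0))
    save(im,c+"1")
a=cv2.imread("pics/side1.png")[200:480,200:560]; cv2.imwrite("pics/s1c.png",cv2.resize(a,None,fx=2,fy=2))
E
```

```text
[-0.072  -0.3403  8.5729  0.0454  0.1059 -0.3692] 2.9
side 1370 [0.2643 0.2017 0.0251] [0.4574 0.2543 0.0866]
top 894 [0.263  0.2    0.0251] [0.4552 0.2402 0.0826]
```

View pics/s1c.png

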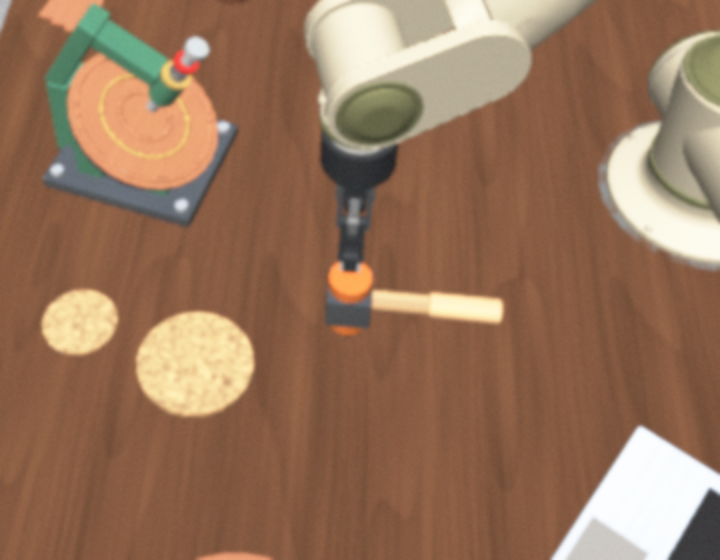

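The gripper is above the mallet head (crop 350,275), centred on it, and the jig and pad are untouched. I'm descending.

jog_arm(
  targets=[
    [0,-0.2,2.5,0,0,0],
    [0,-0.2,5.5,0,0,0],
    [0,-0.2,7.5,0,0,0],
    [0,-0.2,8.5,0,0,0],
    [0,-0.2,8.5,0,0,0],
    [0,-0.2,8.5,0,0,0],
  ],
)

```text
time_s: 3.5
position: [0.4322, 0.2256, 0.0238]
tool_rot: [[0.999, -0.034, 0.001], [-0.034, -0.999, 0.0], [0.001, -0.0, -1.0]]
ft_force: [0.2, -0.4, -0.4]
grip_width: 0.0853
gripper_force: 0.0
```

jog_arm(
  targets=[
    [0,0,0,0,0,0],
    [0,0,0,0,0,0],
    [0,0,0,0,0,0],
    [0,0,0,0,0,0],
    [0,0,0,0,0,0],
    [0,0,0,0,0,0],
    [0,0,0,0,0,0],
    [0,0,0,0,0,0],
  ],
  hand=0,
  newtons=90,
)

```text
time_s: 4.17
position: [0.4321, 0.2261, 0.0243]
tool_rot: [[0.999, -0.033, 0.002], [-0.033, -0.999, -0.0], [0.002, -0.0, -1.0]]
ft_force: [-2.4, -3.4, 12.3]
grip_width: 0.0473
gripper_force: 91.2
```

```bash
python3 - <<'E'
from h import *
s=env.observe();print(s["position"],s["tool_rot"],s["grip_width"],s["gripper_force"],s["ft_force"])
for c in ("side","top"):
    im=env.get_image(c); P=pts(im); a=(im["depth"]>0)&(abs(P[...,0]-.33)<.07)&(abs(P[...,1]-.23)<.06)&(P[...,2]<.06)&(P[...,2]>.035)
    q=P[a]; print(c,a.sum(),[ (q[abs(q[:,0]-x)<.02][:,1].min(),q[abs(q[:,0]-x)<.02][:,1].max()) for x in (.285,.36)])
E
```

```text
[0.4321 0.2261 0.0243] [[ 0.9995 -0.0325  0.0023]
 [-0.0325 -0.9995 -0.    ]
 [ 0.0023 -0.0001 -1.    ]] 0.047313966644113456 91.22483230778016 [-2.4192 -3.4372 12.3458]
side 701 [(np.float64(0.21455086381392696), np.float64(0.24705826795236552)), (np.float64(0.21601891251613858), np.float64(0.24338391955457428))]
top 107 [(np.float64(0.21613334636935294), np.float64(0.24227024075407771)), (np.float64(0.21655396483953998), np.float64(0.21746890490232754))]
```

jog_arm(
  targets=[
    [0,0,-1.5,0,0,0],
    [0,0,-4,0,0,0],
    [0,0,-8,0,0,0],
    [0,0,-12,0,0,0],
    [0,0,-16,0,0,0],
    [0,0,-20,0,0,0],
    [0,0,-20,0,0,0],
  ],
)

```text
time_s: 4.85
position: [0.4339, 0.2269, 0.2302]
tool_rot: [[0.999, -0.033, 0.013], [-0.033, -0.999, 0.003], [0.013, -0.004, -1.0]]
ft_force: [0.9, -0.2, -4.3]
grip_width: 0.0467
gripper_force: 95.8
```

```bash
python3 - <<'E'
from h import *
s=env.observe();print(s["time_s"],s["position"],s["grip_width"],s["gripper_force"],s["ft_force"],s["wrist_torque"],s["q"])
R=strike();print(R); print(row(R,H+n*.0843+R[:,0]*.0015))
E
```

```text
4.85 [0.4339 0.2269 0.2302] 0.04666943040233909 95.79459789209068 [ 0.8853 -0.2462 -4.2895] [-0.0218 -0.2105 -0.0319] [ 13.7236  14.1546  80.9807   0.0009  84.0991 105.5894]
[[ 0.8443 -0.2599  0.4686]
 [-0.227  -0.9656 -0.1266]
 [ 0.4854  0.0005 -0.8743]]
[15.2375 18.3996 -7.141  -3.6557 28.1925 12.8263]
```

jog_arm(
  targets=[
    [2,2,-3,-0.7,5.5,2.5],
    [4,4,-6,-1.4,11,5],
    [6,7,-7.1,-2.1,16.5,7.5],
    [8,10,-7.1,-2.8,22,10],
    [11,13,-7.1,-3.6,27,12],
    [15.2,16,-7.1,-3.7,28.2,12.8],
    [15.2,18.4,-7.1,-3.7,28.2,12.8],
    [15.2,18.4,-7.1,-3.7,28.2,12.8],
  ],
)

```text
time_s: 5.52
position: [0.5779, 0.0329, 0.2912]
tool_rot: [[0.852, -0.264, 0.453], [-0.228, -0.964, -0.133], [0.472, 0.01, -0.882]]
ft_force: [0.1, -0.0, -4.9]
grip_width: 0.0469
gripper_force: 96.2
```

jog_arm(
  targets=[
    [0,0,0,0,0,0],
    [0,0,0,0,0,0],
  ],
)

```text
time_s: 5.68
position: [0.5765, 0.0376, 0.2925]
tool_rot: [[0.852, -0.26, 0.455], [-0.226, -0.966, -0.13], [0.473, 0.008, -0.881]]
ft_force: [0.4, 0.7, -4.6]
grip_width: 0.0472
gripper_force: 96.2
```

```bash
python3 - <<'E'
from h import *
s=env.observe();print(s["time_s"],s["position"],s["grip_width"],s["ft_force"])
R=strike();print(row(R,H+n*.0843+R[:,0]*.0015))
for c in ("side","top"):
    im=env.get_image(c); save(im,c+"2"); np.savez(f"{c}2.npz",**im)
a=cv2.imread("pics/side2.png")[120:330,200:480]; b=cv2.imread("pics/top2.png")[100:310,200:480]
cv2.imwrite("pics/2c.png",cv2.resize(np.vstack([a,b]),None,fx=1.4,fy=1.4))
E
```

```text
5.6833 [0.5765 0.0376 0.2925] 0.047221118224280455 [ 0.3759  0.6856 -4.6298]
[ 0.7199 -0.0866 -0.7997  0.3775  0.8336  0.1837]
```

View pics/2c.png

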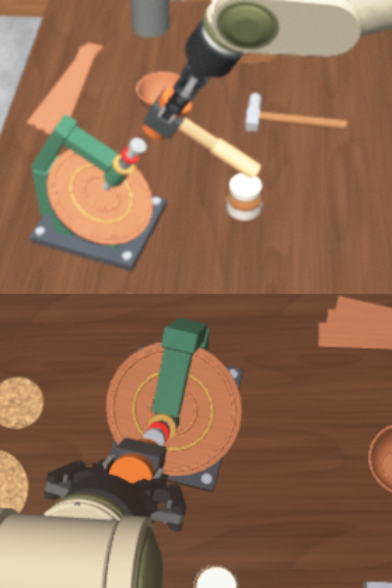

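The mallet is raised in line with the punch axis. Its lower orange face in the side crop, near (155,125), points at the steel head near (137,147), and the bowl, hammer and jar are clear. I'll trim the alignment before striking.

jog_arm(
  targets=[
    [0.7,-0.1,-0.8,0.4,0.8,0.2],
    [0.7,-0.1,-0.8,0.4,0.8,0.2],
    [0.7,-0.1,-0.8,0.4,0.8,0.2],
  ],
)

```text
time_s: 6.03
position: [0.5801, 0.0383, 0.3053]
tool_rot: [[0.842, -0.259, 0.473], [-0.226, -0.966, -0.126], [0.489, -0.0, -0.872]]
ft_force: [0.3, 0.4, -4.8]
grip_width: 0.0467
gripper_force: 96.3
```

```bash
python3 - <<'E'
from h import *
s=env.observe();print(s["time_s"],s["position"],s["tool_rot"])
R=strike();print(row(R,H+n*.0243+R[:,0]*.0015))
for c in ("side","top"):
    im=env.get_image(c); P=pts(im); hsv=cv2.cvtColor(im["frame"],cv2.COLOR_RGB2HSV)
    m=(im["depth"]>0)&(np.linalg.norm(P-(H+n*.1),axis=-1)<.09)&(hsv[...,1]>180)&(hsv[...,0]>6)&(hsv[...,0]<16); q=P[m]-H
    d=q@n; print(c,len(q),np.percentile(d,[0,5,50,95,100])); 
    for lo,hi in ((.055,.085),(.115,.15)):
        s=q[(d>lo)&(d<hi)]; 
        if len(s): print(lo,len(s),"x",s@R[:,0].T if 0 else [(s@R[:,0]).min(),(s@R[:,0]).max()],"y",[(s@R[:,1]).min(),(s@R[:,1]).max()])
E
```

```text
6.0333 [0.5801 0.0383 0.3053] [[ 0.8424 -0.2587  0.4726]
 [-0.2258 -0.966  -0.1262]
 [ 0.4892 -0.0004 -0.8722]]
[-0.1963  0.0767  6.1726 -0.0792 -0.251   0.0362]
side 49 [0.0644 0.065  0.0722 0.1395 0.1406]
0.055 37 x [np.float64(-0.011454557291895038), np.float64(0.017091818560858764)] y [np.float64(-0.027386462282436814), np.float64(-0.016838906501952612)]
0.115 12 x [np.float64(-0.0187199861977125), np.float64(0.022294352517207416)] y [np.float64(-0.01970301165497652), np.float64(-0.011506441127244159)]
top 508 [0.0649 0.1286 0.1406 0.1427 0.144 ]
0.055 13 x [np.float64(0.022845303631234486), np.float64(0.02518637312168034)] y [np.float64(-0.008425311895796806), np.float64(0.007089197446258699)]
0.115 495 x [np.float64(-0.003426322898573041), np.float64(0.024675513606272324)] y [np.float64(-0.02365715233157868), np.float64(0.021031677871702806)]
```

jog_arm(
  targets=[
    [-0.2,0,1.5,0,0,0],
    [-0.2,0,3.2,0,0,0],
    [-0.2,0,5,0,0,0],
    [-0.2,0,6.5,0,0,0],
    [-0.2,0,7.6,0,0,0],
    [-0.2,0,5,0,0,0],
    [-0.2,0,4,0,0,0],
    [-0.2,0,4,0,0,0],
  ],
)

```text
time_s: 6.8
position: [0.5975, 0.0335, 0.2714]
tool_rot: [[0.841, -0.259, 0.476], [-0.226, -0.966, -0.127], [0.492, -0.001, -0.87]]
ft_force: [0.5, -0.3, -4.3]
grip_width: 0.0469
gripper_force: 97.0
```

```bash
cat > c.py <<'E'
from h import *
s=env.observe();print(s["time_s"],s["position"],s["ft_force"],s["wrist_torque"],s["grip_width"])
R=strike();print(row(R,H+n*.0243+R[:,0]*.0015))
for c in ("side","top"):
    im=env.get_image(c); P=pts(im); hsv=cv2.cvtColor(im["frame"],cv2.COLOR_RGB2HSV); v=P-H; d=v@n; r=np.linalg.norm(v-d[...,None]*n,axis=-1)
    ok=(im["depth"]>0)&(r<.03)
    g=ok&(r<.017)&(hsv[...,1]<60)&(d>-.06)&(d<.01); rd=ok&(d<-.01)&(d>-.08)&(hsv[...,1]>150)&((hsv[...,0]<5)|(hsv[...,0]>172))
    o=ok&(hsv[...,1]>180)&(hsv[...,0]>6)&(hsv[...,0]<16)&(d>-.03)
    for k,m in (("steel",g),("red",rd),("orange",o)):
        if m.sum(): print(c,k,m.sum(),np.percentile(d[m],[3,50,90,97]))
E
python3 c.py
```

```text
6.8 [0.5975 0.0335 0.2714] [ 0.5098 -0.3298 -4.3372] [0.1916 0.6324 0.0042] 0.04687983109526201
[-0.1303  0.0582  2.3292 -0.0938 -0.4508  0.0048]
side steel 127 [-0.0418 -0.0186 -0.0148 -0.0127]
side red 47 [-0.0533 -0.0493 -0.0469 -0.0453]
side orange 37 [0.0262 0.0332 0.1008 0.1021]
top steel 13 [-0.0279 -0.0205 -0.0177 -0.0165]
top red 59 [-0.0513 -0.0489 -0.0472 -0.0464]
top orange 430 [0.0878 0.1012 0.1029 0.1037]
```

The first blow drove the punch in about 13 mm.

jog_arm(
  targets=[
    [-0.1,0,0.8,0,0,0],
    [-0.1,0,2,0,0,0],
    [-0.1,0,3.4,0,0,0],
    [-0.1,0,4.5,0,0,0],
    [-0.1,0,4.9,0,0,0],
    [-0.1,0,4.9,0,0,0],
  ],
)

```text
time_s: 7.4
position: [0.6188, 0.0274, 0.2291]
tool_rot: [[0.841, -0.259, 0.475], [-0.225, -0.966, -0.128], [0.491, 0.0, -0.871]]
ft_force: [-32.5, 3.5, 32.1]
grip_width: 0.0466
gripper_force: 102.5
```

```bash
python3 c.py
```

```text
7.4 [0.6188 0.0274 0.2291] [-32.5299   3.464   32.0967] [-0.0371  2.7985 -0.3864] 0.04658743272088517
[ 0.0223  0.0254 -2.4408 -0.0299 -0.3977  0.041 ]
side steel 11 [-0.0541 -0.0485 -0.0469 -0.0465]
side red 33 [-0.0594 -0.0562 -0.0536 -0.0532]
side orange 32 [-0.0208 -0.0135  0.052   0.054 ]
top red 8 [-0.0621 -0.0588 -0.0553 -0.0546]
top orange 340 [0.0427 0.0549 0.0567 0.0576]
```

jog_arm(
  targets=[
    [0,0,-1.5,0,0,0],
    [0,0,-4,0,0,0],
    [0,0,-6,0,0,0],
    [0,0,-6,0,0,0],
    [0,0,-6,0,0,0],
  ],
)

```text
time_s: 7.92
position: [0.5914, 0.0347, 0.2767]
tool_rot: [[0.843, -0.26, 0.471], [-0.227, -0.966, -0.127], [0.488, 0.0, -0.873]]
ft_force: [-0.2, 0.1, -6.1]
grip_width: 0.0468
gripper_force: 96.9
```

```bash
python3 c.py; python3 - <<'E'
from h import *
im=env.get_image("side"); save(im,"s3"); a=cv2.imread("pics/s3.png")[170:320,200:400]; cv2.imwrite("pics/s3c.png",cv2.resize(a,None,fx=4,fy=4,interpolation=cv2.INTER_CUBIC))
E
```

```text
7.9167 [0.5914 0.0347 0.2767] [-0.1965  0.0957 -6.0655] [0.1295 0.6456 0.0381] 0.046840458776281915
[ 0.1717  0.0119  3.1003 -0.0341 -0.1434  0.0003]
side steel 122 [-0.0475 -0.0255 -0.0221 -0.0209]
side red 34 [-0.06   -0.0559 -0.0527 -0.0518]
side orange 42 [0.0334 0.0405 0.1066 0.1093]
top steel 73 [-0.0318 -0.0253 -0.0229 -0.0221]
top red 64 [-0.0597 -0.0561 -0.0542 -0.0537]
top orange 434 [0.0965 0.1094 0.111  0.1116]
```

View pics/s3c.png

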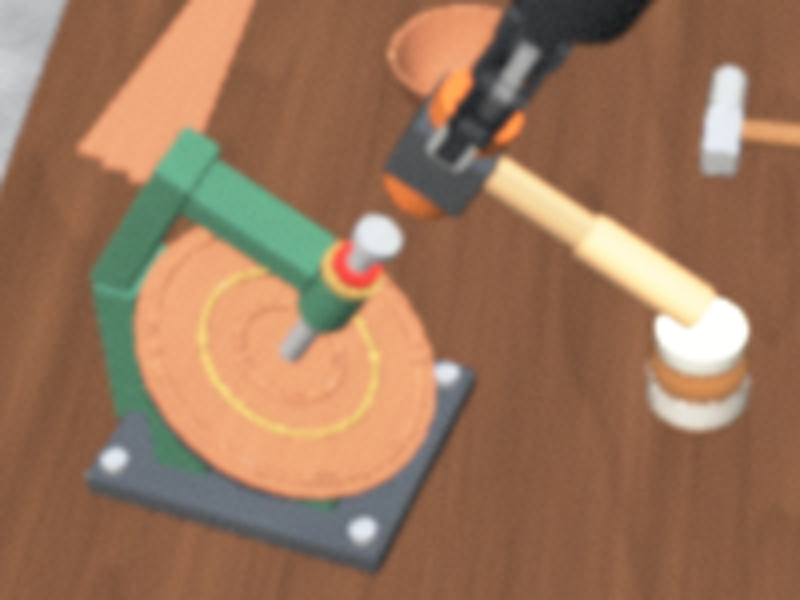

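The collar (crop 358,263) looks almost down on the brass rim. I'm running the same metric on the starting images to get a proper difference.

```bash
sed 's/im=env.get_image(c)/im=dict(np.load(f"{c}0.npz"))/' c.py > c0.py; python3 c0.py | grep -v orange
```

```text
8.0667 [0.5911 0.0345 0.2751] [-0.007   0.3456 -5.7677] [0.1379 0.6737 0.0206] 0.046548376368366604
[ 0.2823 -0.0093  2.9684  0.0028  0.0561 -0.0009]
side steel 146 [-0.0571 -0.003   0.0006  0.0018]
side red 53 [-0.039  -0.0336 -0.0313 -0.0295]
top steel 201 [-0.0072 -0.0018  0.0003  0.0012]
top red 79 [-0.0394 -0.0337 -0.032  -0.0316]
```

jog_arm(
  targets=[
    [0.2,0,1.2,0,0,0],
    [0.2,0,2.8,0,0,0],
    [0.2,0,4.6,0,0,0],
    [0.2,0,5.4,0,0,0],
    [0.2,0,5.65,0,0,0],
    [0.2,0,5.65,0,0,0],
    [0.2,0,5.65,0,0,0],
  ],
)

```text
time_s: 8.65
position: [0.6187, 0.027, 0.2295]
tool_rot: [[0.844, -0.26, 0.47], [-0.226, -0.966, -0.127], [0.487, 0.001, -0.873]]
ft_force: [-14.3, 1.1, 9.2]
grip_width: 0.047
gripper_force: 99.1
```

```bash
python3 c.py
```

```text
8.65 [0.6187 0.027  0.2295] [-14.2824   1.0777   9.2346] [-0.0554  1.8723 -0.2903] 0.046962127118550974
[-0.0095 -0.0142 -2.4089  0.0109 -0.0985  0.02  ]
side steel 10 [-0.0532 -0.0487 -0.0448 -0.0433]
side red 34 [-0.0607 -0.0554 -0.0536 -0.0527]
side orange 35 [-0.0193 -0.014   0.0524  0.0545]
top orange 325 [0.0444 0.055  0.0568 0.0576]
```

jog_arm(
  targets=[
    [0,0,0.15,0,0,0],
    [0,0,0.15,0,0,0],
    [0,0,0.15,0,0,0],
  ],
)

```text
time_s: 9.0
position: [0.6192, 0.027, 0.2296]
tool_rot: [[0.843, -0.259, 0.471], [-0.226, -0.966, -0.127], [0.488, 0.001, -0.873]]
ft_force: [-22.5, 1.5, 17.2]
grip_width: 0.0472
gripper_force: 100.5
```

```bash
python3 c.py|head -2
```

```text
9.0 [0.6192 0.027  0.2296] [-22.4929   1.5296  17.19  ] [-0.1379  2.4305 -0.44  ] 0.04724564762024333
[-0.0538 -0.0086 -2.4169  0.0059 -0.1915  0.0325]
```

jog_arm(
  targets=[
    [0,0,-1.5,0,0,0],
    [0,0,-4,0,0,0],
    [0,0,-8,0,0,0],
    [0,0,-10,0,0,0],
    [0,0,-10,0,0,0],
  ],
)

```text
time_s: 9.52
position: [0.5734, 0.04, 0.3195]
tool_rot: [[0.839, -0.259, 0.478], [-0.226, -0.966, -0.127], [0.494, -0.001, -0.869]]
ft_force: [0.4, 0.1, -4.3]
grip_width: 0.0467
gripper_force: 97.0
```

```bash
python3 c.py | grep -v orange; python3 - <<'E'
from h import *
out=[]
for c,src in (("side",0),("side",1)):
    f=np.mean([env.get_image(c)["frame"].astype(float) for _ in range(4)],0).astype(np.uint8) if src else np.load("side0.npz")["frame"]
    a=f[205:265,265:325,::-1]; out.append(cv2.resize(a,None,fx=6,fy=6,interpolation=cv2.INTER_CUBIC))
cv2.imwrite("pics/s4c.png",np.hstack(out))
E
```

```text
9.5167 [0.5734 0.04   0.3195] [ 0.4447  0.1181 -4.2539] [ 0.1821  0.5222 -0.0355] 0.04674874125795483
[-0.3456  0.0701  7.7492 -0.1184 -0.5828 -0.0068]
side steel 122 [-0.048  -0.0257 -0.0226 -0.021 ]
side red 33 [-0.0607 -0.0565 -0.0542 -0.052 ]
top steel 166 [-0.0301 -0.0246 -0.0226 -0.0217]
top red 64 [-0.0602 -0.0564 -0.0542 -0.0534]
```

View pics/s4c.png

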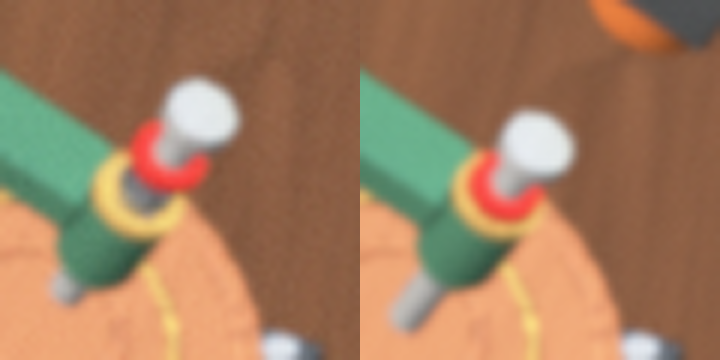

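```bash
python3 - <<'E'
from h import *
im=dict(np.load("side0.npz")); T=np.linalg.inv(im["cam_to_world"]); f=240/np.tan(np.radians(im["fovy"])/2)
pr=lambda p:(lambda c:np.array([c[0]/c[2]*f,c[1]/c[2]*f]))(T[:3,:3]@p+T[:3,3])
a=pr(H)
for d in (.020,.0225,.024,.026): print(d,(pr(H-d*n)-a)*6)
# subpixel shift of bright head between pictures
new=np.mean([env.get_image("side")["frame"].astype(np.float32) for _ in range(6)],0).mean(2); old=im["frame"].astype(np.float32).mean(2)
u,v=(a+[im["cx"],im["cy"]]); u,v=int(round(u)),int(round(v))
cen=[]
for g,dv in ((old,0),(new,6)):
    du=-3 if dv else 0
    w=np.clip(g[v+dv-9:v+dv+10,u+du-9:u+du+10]-185,0,None); yy,xx=np.mgrid[-9:10,-9:10]
    cen.append(np.array([(w*xx).sum()/w.sum()+du,(w*yy).sum()/w.sum()+dv])); print((w>0).sum())
print("shift*6",(cen[1]-cen[0])*6)
E
```

```text
0.02 [-21.2605  27.8131]
0.0225 [-23.8854  31.2469]
0.024 [-25.4568  33.3026]
0.026 [-27.5481  36.0384]
91
98
shift*6 [-24.5846  32.0266]
```

```bash
python3 - <<'E'
from h import *
for c in ("side","top"):
  for src in (0,1):
    ims=[dict(np.load(f"{c}0.npz"))] if not src else [env.get_image(c) for _ in range(4)]
    for im in ims:
        P=pts(im); hsv=cv2.cvtColor(im["frame"],cv2.COLOR_RGB2HSV).astype(int); ok=im["depth"]>0
        t=ok&(np.hypot(P[...,0]-.69,P[...,1]-.01)<.12)&(P[...,2]>.03)&(P[...,2]<.16)&(hsv[...,1]>110)&(hsv[...,0]<15)
        q=P[t]
        for _ in range(8):
            cc=q.mean(0); nn=np.linalg.svd(q-cc,full_matrices=False)[2][2]; nn*=np.sign(nn[2]); q=q[abs((q-cc)@nn)<.004]
        top=H-(.0228*n if src else 0)
        v=P-top; d=v@n; r=np.linalg.norm(v-d[...,None]*n,axis=-1)
        m=ok&(r<.010)&(abs(d)<.006)&(hsv[...,1]<60); g=ok&(np.linalg.norm(v-d[...,None]*n,axis=-1)<.0)
        print(c,src,m.sum(),"face above tray",np.mean((P[m]-cc)@nn),np.median((P[m]-cc)@nn))
E
```

```text
side 0 45 face above tray 0.16148177085308835 0.16143257681871764
side 1 44 face above tray 0.1390218478238975 0.1389066170647552
side 1 43 face above tray 0.13878316097101093 0.1387622129195019
side 1 41 face above tray 0.1384383366985954 0.13842491458662093
side 1 40 face above tray 0.1389299247332583 0.1385589667569892
top 0 101 face above tray 0.1615937924824714 0.16146169502543825
top 1 97 face above tray 0.13880969594372733 0.1388773588127812
top 1 95 face above tray 0.1388946325419122 0.13886841096747776
top 1 97 face above tray 0.1387042402336984 0.13860995589710867
top 1 94 face above tray 0.13863760866170496 0.1386507691190761
```

The face now sits 138.8 mm above the tray, so the punch is home (139 mm). Before the blows it was at 161.5 mm. Next is placing the mallet on the large pad.

```bash
python3 -c "
from h import *
print(row(down(-1.9),[.598,.301,.16]))
s=env.observe();print(np.array(s['tool_rot']).T@[0,0,10])"
```

```text
[-11.3808 -25.8901  11.4109   3.3466 -29.0532 -12.8626]
[ 4.8759 -0.0003 -8.7307]
```

jog_arm(
  targets=[
    [-0.5,-3.5,-0.1,0,0,0],
    [-1.2,-7.5,-0.2,0.3,-3,-1.3],
    [-2,-11.5,-0.3,1,-9,-4],
    [-2.7,-15.5,-0.5,1.7,-15,-6.6],
    [-3.4,-19.5,-0.6,2.4,-21,-9.3],
    [-4,-23.5,-0.7,3.1,-27,-12],
    [-4.5,-25.9,-0.8,3.3,-29,-12.9],
    [-4.5,-25.9,-0.8,3.3,-29,-12.9],
  ],
)

```text
time_s: 11.18
position: [0.5997, 0.3053, 0.2967]
tool_rot: [[1.0, -0.028, -0.003], [-0.028, -1.0, -0.0], [-0.003, 0.0, -1.0]]
ft_force: [0.9, -0.8, -5.4]
grip_width: 0.0468
gripper_force: 97.0
```

```bash
python3 -c "
from h import *
print(row(down(-1.9),[.598,.301,.08]),env.observe()['position'])"
```

```text
[-0.0872  0.4323 21.6697  0.0198  0.1984  0.299 ] [0.5997 0.3053 0.2967]
```

jog_arm(
  targets=[
    [-0.1,0.4,4,0,0.2,0.3],
    [-0.1,0.4,8,0,0.2,0.3],
    [-0.1,0.4,12,0,0.2,0.3],
    [-0.1,0.4,16,0,0.2,0.3],
    [-0.1,0.4,19.5,0,0.2,0.3],
    [-0.1,0.4,21.7,0,0.2,0.3],
    [-0.1,0.4,21.7,0,0.2,0.3],
    [-0.1,0.4,21.7,0,0.2,0.3],
  ],
)

```text
time_s: 11.85
position: [0.5979, 0.2966, 0.0831]
tool_rot: [[0.999, -0.038, 0.004], [-0.038, -0.999, -0.001], [0.004, 0.001, -1.0]]
ft_force: [0.7, 0.2, -4.3]
grip_width: 0.0467
gripper_force: 97.0
```

```bash
python3 - <<'E'
from h import *
print(row(down(-1.9),[.598,.301,.0323]),env.observe()['position'],env.observe()['tool_rot'])
for c in ("side","top"):
    im=env.get_image(c);P=pts(im);hsv=cv2.cvtColor(im["frame"],cv2.COLOR_RGB2HSV); o=(im["depth"]>0)&(np.linalg.norm(P-[.598,.3,.1],axis=-1)<.09)&(hsv[...,1]>180)&(hsv[...,0]>6)&(hsv[...,0]<16)&(P[...,2]>.03)
    q=P[o]; print(c,len(q),q.min(0),q.max(0),np.percentile(q[:,2],[5,50,95]))
    h=(im["depth"]>0)&(abs(P[...,1]-.3)<.04)&(P[...,0]<.56)&(P[...,0]>.42)&(P[...,2]>.04)&(P[...,2]<.13)&(hsv[...,2]>150);q=P[h]
    if len(q):
        for a,b in ((.44,.48),(.5,.55)):
            s=q[(q[:,0]>a)&(q[:,0]<b)]; print(" handle",a,len(s),np.percentile(s[:,2],[50,95]) if len(s) else 0)
E
```

```text
[-0.0296 -0.4425  5.0783  0.0733 -0.2381 -0.2842] [0.5979 0.2966 0.0831] [[ 0.9993 -0.0381  0.0041]
 [-0.0381 -0.9993 -0.0014]
 [ 0.0042  0.0013 -1.    ]]
side 24 [0.5738 0.3029 0.0665] [0.6022 0.3218 0.1378] [0.0668 0.1294 0.1359]
 handle 0.44 256 [0.1082 0.1136]
 handle 0.5 269 [0.1072 0.1122]
top 46 [0.5748 0.2672 0.135 ] [0.5881 0.2909 0.1819] [0.1362 0.1392 0.1416]
 handle 0.44 256 [0.1101 0.1139]
 handle 0.5 71 [0.1068 0.1112]
```

jog_arm(
  targets=[
    [0,-0.4,1.5,0,-0.2,0],
    [0,-0.4,3,0,-0.2,0],
    [0,-0.4,4,0,-0.2,0],
    [0,-0.4,4.6,0,-0.2,0],
    [0,-0.4,4.9,0,-0.2,0],
    [0,-0.4,4.9,0,-0.2,0],
    [0,-0.4,4.9,0,-0.2,0],
  ],
)

```text
time_s: 12.53
position: [0.5983, 0.3008, 0.0347]
tool_rot: [[0.999, -0.038, 0.002], [-0.038, -0.999, -0.001], [0.002, 0.001, -1.0]]
ft_force: [0.8, -0.0, -4.9]
grip_width: 0.0466
gripper_force: 96.9
```

```bash
python3 - <<'E'
from h import *
s=env.observe();print(row(down(-1.9),[.598,.301,.0323]),s['position'],s['ft_force'],s['wrist_torque'])
E
```

```text
[-0.0351 -0.0189  0.2394  0.039  -0.1007 -0.2776] [0.5983 0.3008 0.0347] [ 0.7866 -0.0194 -4.9056] [ 0.0227 -0.0633 -0.0369]
```

jog_arm(
  targets=[
    [0,0,0.1,0,0,0],
    [0,0,0.2,0,0,0],
    [0,0,0.25,0,0,0],
    [0,0,0.25,0,0,0],
  ],
)

```text
time_s: 12.87
position: [0.5985, 0.3008, 0.0325]
tool_rot: [[0.999, -0.038, 0.003], [-0.038, -0.999, -0.001], [0.003, 0.001, -1.0]]
ft_force: [0.5, -0.6, -0.8]
grip_width: 0.0467
gripper_force: 97.5
```

Contact is starting: the weight is coming off the wrist.

jog_arm(
  targets=[
    [0,0,0.05,0,0,0],
    [0,0,0.05,0,0,0],
  ],
)

```text
time_s: 13.03
position: [0.5987, 0.3008, 0.0325]
tool_rot: [[0.999, -0.038, 0.003], [-0.038, -0.999, -0.0], [0.003, 0.0, -1.0]]
ft_force: [-0.4, -1.1, 5.7]
grip_width: 0.0471
gripper_force: 98.1
```

jog_arm(
  targets=[
    [0,0,0,0,0,0],
    [0,0,0,0,0,0],
    [0,0,0,0,0,0],
    [0,0,0,0,0,0],
    [0,0,0,0,0,0],
    [0,0,0,0,0,0],
    [0,0,0,0,0,0],
    [0,0,0,0,0,0],
  ],
  hand=1,
)

```text
time_s: 13.7
position: [0.5979, 0.3007, 0.0311]
tool_rot: [[0.999, -0.038, 0.001], [-0.038, -0.999, -0.001], [0.001, 0.001, -1.0]]
ft_force: [-0.1, 1.1, 0.3]
grip_width: 0.0853
gripper_force: 0.0
```

jog_arm(
  targets=[
    [0,0,-1,0,0,0],
    [0,0,-2.5,0,0,0],
    [0,0,-5,0,0,0],
    [0,0,-9,0,0,0],
    [0,0,-13,0,0,0],
    [0,0,-17,0,0,0],
    [0,0,-20,0,0,0],
    [0,0,-20,0,0,0],
  ],
)

```text
time_s: 14.37
position: [0.5995, 0.3015, 0.2398]
tool_rot: [[0.999, -0.038, 0.014], [-0.038, -0.999, 0.003], [0.014, -0.003, -1.0]]
ft_force: [0.1, -0.1, -0.2]
grip_width: 0.0853
gripper_force: 0.0
```

```bash
python3 - <<'E'
from h import *
print(env.observe()['time_s'],env.observe()['position'])
for c in ("side","top"):
    im=env.get_image(c);save(im,c+"5");P=pts(im);hsv=cv2.cvtColor(im["frame"],cv2.COLOR_RGB2HSV); ok=im["depth"]>0
    q=P[ok&(np.linalg.norm(P-[.598,.3,.088],axis=-1)<.05)&(hsv[...,1]>150)&(P[...,2]>.076)]; print(c,"face",len(q),(q.min(0)+q.max(0))/2,np.percentile(q[:,2],[10,50,90]))
a=cv2.imread("pics/side5.png")[150:450,180:480]; cv2.imwrite("pics/5c.png",cv2.resize(a,None,fx=2,fy=2))
E
```

```text
14.3667 [0.5995 0.3015 0.2398]
side face 388 [0.5985 0.3013 0.0856] [0.0832 0.0883 0.0916]
top face 439 [0.5977 0.2994 0.0841] [0.0846 0.0872 0.0892]
```

View pics/5c.png

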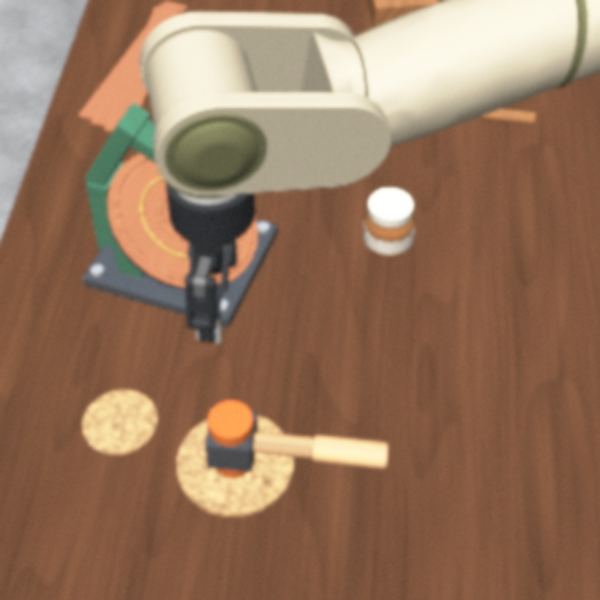

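The mallet stands upright on the middle of the large pad (crop 232,450) with its handle level, and the gripper is clear above it. I'm handing in.

```bash
python3 -c "
from rig import env
print(env.close_job())"
```

```text
the job is handed in; nothing more can be done
None
```

I handed the job in after about 14.5 s of the 48 s limit; the interface returned no verdict. The punch is home, with its face 138.8 mm above the tray (home is 139 mm), and the mallet stands upright and released, within about 2 mm of the measured centre of the large cork pad.

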